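Fit the stirrer into the sample cooler

TASK

Swing the coffee sample cooler's stiff lid up by its bar until it stands just past upright, about 100 degrees from closed, and let go of it there. Then lift the stirrer out of its stand by the black grip, put its shaft into the hub in the cooler's well, turn it until its key slips into the keyway and push it fully home, collar down on the hub. Finish while holding: still gripping the stirrer and pressing it firmly down (about 15 N), with the lid still standing and the kettle, bowl and spoon glass left where they are.

Things in the scene. Friction and masses are not known exactly. Their poses are not given: they have to be found in the camera images.
- cooler: Sample cooler: white box 180 (x) x 160 (y) x 110 mm high, fixed to the bench, open on top under its lid. Origin at the centre of its underside, z up. The lid's hinge runs along its +y rim, the lid's grip bar is on its -y side. Walls 6 mm; the well's floor is 50 mm above the bench, and a steel hub (about 52 mm across, 38 mm tall) stands in its middle.
- hub_mouth (a point): Centre of the hub's upper face, 88 mm above the bench and 22 mm below the housing's rim, on the vertical bore's axis; axes as the cooler's. The bore is 22 mm in diameter, 38 mm deep. With the lid up it is visible from above. The hub sits on a geared drive: it does not turn under less than 2.5 N m.
- bore_floor (a point): Bottom centre of the bore. One keyway, 10 mm wide, runs from the bore out to 20 mm from the axis over the full depth. It points to the cooler's -y side or up to 0.5 rad to either side, different each time and not reported: look at it, or press lightly (5 to 8 N) with the key resting on the hub's face and turn in small steps through this range until it drops.
- lid (a joint): Lid angle in rad: 0 closed, grows as it opens, stop at 2.4; wanted about 1.75 (100 degrees). Starts closed or ajar (0 to 0.3). The hinge is stiff: the lid stays where it is left; lifting at the bar takes about 4 to 6 N. The lid is a white plate 180 x 160 x 6 mm, 0.4 kg.
- lid_hinge (a point): Point on the lid's hinge axis at the middle of the cooler's +y rim, 110 mm above the bench. The axis runs along the cooler's x. The grip bar's axis moves on a circle of 200 mm radius about it.
- lid_bar (a point): Middle of the lid's grip bar: round steel, 12 mm diameter, 100 mm long, parallel to the hinge, 40 mm out from the lid's free edge in the lid's plane, on two arms at its ends (84 mm free between them). With the lid shut it is 113 mm above the bench, free air below, 34 mm clear of the housing. Being round, it turns between finger pads as the lid swings.
- stirrer: Loose steel stirrer, 140 mm tall, about 0.26 kg, upright in the stand at first. Origin at the centre of the shaft's lower tip, z up the shaft. Shaft 19 mm diameter up to 34 mm, nose tapered; then a collar 56 mm diameter, 34 to 42 mm up, whose underside rests on the hub when home: the tip is then 34 mm below the hub mouth, or 12 mm when the key still rests on the hub's face.
- stirrer_key (a point): Lower outer end of the key, 12 mm above the tip, 17 mm from the axis on the stirrer's +x side. The key is 7 mm wide and runs from 12 to 34 mm up; the 12 mm below it are plain. A long flat blade (48 to 68 mm up, reaching 52 mm from the axis) points the same way as the key; a short one (22 mm) points opposite.
- stirrer_grip (a point): Centre of the stirrer's black grip block on top, 125 mm above the tip: 50 (x) x 18 (y) x 30 mm high; pinch it across its 18 mm (stirrer's y).
- stand: Drying stand: dark steel ring fixed to the bench, 72 mm outside, 40 mm hole, 45 mm high; origin at the centre of its underside. The stirrer's collar rests on it, its keyed shaft hangs in the hole (tip 11 mm above the bench): lift it at least 40 mm to clear. The key points to world -y within 0.65 rad at first.
- kettle: Steel kettle, about 160 mm across, 177 mm tall, with black handle; origin under its centre. Bystander, leave alone.
- bowl: White cupping bowl, 100 mm across, 55 mm high; origin under its centre. Bystander, leave alone.
- spoons: Drinking glass with cupping spoons, 74 mm across, 150 mm high over the spoons; origin under its centre. Bystander, leave alone.
There are look-alikes about, which are no part of the job. Of the things like the stand, leave any that is green; of the rest the larger one is meant.

How it is judged:
On the way, in this order (a step that is already met when the one before it is completed fails the run):
1. the lid stands at about 100 degrees with the stirrer still in its stand (value of joint lid between 1.59 and 1.91 rad and distance of stirrer from where it was at the start of the episode below 0.03 m and contact force between the fingers and cooler below 0.1 N), for 0.2 s.
2. the stirrer is lifted out of its stand (height (world z) of stirrer above 0.05 m and contact force between the fingers and stirrer above 1 N and contact force between stirrer and stand below 0.1 N), for 0.1 s.
At the end, for the whole second after the job is handed in: For 1 s: stirrer at rest in the hub, tip 31 mm or more below the hub mouth, within 4 mm of its axis and 0.08 rad of upright, gripped (over 4 N) and pressing on the hub with over 6 N, its 2 to 3 N weight included; lid at 1.59 to 1.91 rad (91 to 109 degrees) (z of stirrer in the frame of hub_mouth below -0.031 m and horizontal distance between stirrer and hub_mouth below 0.004 m and angle between stirrer's own z axis and vertical below 0.08 rad and contact force between stirrer and cooler above 6 N and contact force between the fingers and stirrer above 4 N and value of joint lid between 1.59 and 1.91 rad and linear speed of stirrer below 0.02 m/s); the arm keeps its last pose, push and grip.
It fails at once if the kettle is shifted by more than 30 mm (distance of kettle from where it was at the start of the episode above 0.03 m).
It fails at once if the bowl is shifted by more than 30 mm (distance of bowl from where it was at the start of the episode above 0.03 m).
It fails at once if the spoon glass is shifted by more than 30 mm (distance of spoons from where it was at the start of the episode above 0.03 m).
It also fails if it takes over 72 s, if anything falls off the work surface, if the arm or the gripper's body presses on something with over 40 N, if the wrist force passes 120 N, or if a joint passes its speed limit or range.

ROBOT

A 6-joint arm with a two-finger parallel gripper is mounted at the origin on the work surface. World frame = base frame: x ahead of the robot, y to its left, z up, the work surface at z = 0. Lengths are in m, angles in rad, forces in N, time in s.
With the tool pointing down it reaches from about 0.25 to 0.775 m from the base axis. Payload 4 kg.
Tool frame: the origin (TCP) lies at the very end of the fingers, on their centre line; the grasp point (between the pads) lies 19 mm behind it; z points along the fingers, y is the line along which they close (so a half turn about z gives the same grasp; the last joint's range is limited). The gripper opens to 94 mm and grips with 3 to 60 N. Pads are 16 mm wide; open, the fingers measure 119 mm over their backs; the gripper's body (75 mm by 177 mm) begins 78 mm behind the grasp point.
Start: joints at [-1.404, 0.087, 1.371, -0, 1.684, -0.103], TCP at [0.147, -0.53, 0.206] pointing down, gripper open.
Joint ranges: [-3.1, 3.1], [-0.76, 2.03], [0.27, 2.55], [-1.08, 4.22], [0.17, 2.65], [-2.57, 2.57]. Speed limits (rad/s): [2.79, 2.79, 3.14, 3.14, 3.14, 3.14].

INTERFACE

Orientations are given as a unit quaternion [w, x, y, z].
In Python, from cell import arm, capture, camera_model, boxes_of, landmark_of gives the robot as it stands. Calls block until the motion is done:
- arm.move_pose(position, orientation): joint-space move of the TCP to a pose.
- arm.move_straight(position, speed=0.15, rot=None, until_force=None): straight line of the TCP; rot=None keeps the orientation; speed is the mean speed in m/s. With until_force (N) it stops when the force on the tool has changed by that much, and returns True; else False.
- arm.movej(angles): joint-space move.
- arm.grip(opening, squeeze=None): finger opening in m; squeeze is the grip in N (None keeps the last); returns when the fingers have stopped.
- arm.wait(seconds).
- arm.inverse_kinematics(position, orientation): joint angles nearest the present ones, or None.
- arm.state(): the state.
- capture(name): name is "scene" or "top" or "wrist"; returns the picture (420x560x3 uint8, red, green, blue); there is no depth.
- camera_model(name): a dict with "fx", "fy", "cx", "cy" (pixels), "rvec" (rotation vector, rad) and "tvec" (3), from world to camera coordinates, as OpenCV has them. Camera axes: x right, y down, z forward; pixel columns grow to the right and rows downward; lengths in m; the calibration is good to about 2 mm. A picture is of the moment at which its call begins: read the wrist's pose just before it. camera_model takes no time and is no camera call; for the wrist camera it gives the pose at the moment of the call.
A pose or a line that the arm cannot do raises arm.MotionError and nothing moves.
- arm.hand_in(): hands the job in; it is judged then, once.
Trained networks look in the newest picture that a camera, given by its name, has taken for a name from the list of things; names that differ only in an ending like _2 or _b are one class to them, and where a whole thing is asked for, a point or a joint stands for the part that bears it (a point fixed in the world has none). Each returns a list of dicts, best first, with "conf" (0 to 1); they miss things now and then, are a little off and sometimes report something else, mostly with a low value. They report only what shows in the picture. A call takes as long as a camera call. They do not tell look-alikes from the thing itself.
- boxes_of(camera, thing): "position" ([column, row] in pixels, amid what is visible of it).
- landmark_of(camera, thing): "position" ([column, row] in pixels: a listed point, or the origin of a listed thing).
The state is a dict: "time_s": time; "q": joint angles; "dq": joint speeds; "tau": joint torques, N m; "ee_pos": TCP position; "eef_rot": TCP orientation; "wrist_force": force on the tool from outside, world axes, zero at the start; "ft_torque": the same for the moment, N m; "grip_width": finger opening in m; "grasp_force": force on a finger pad.
Only numpy, scipy, OpenCV 4.12 (cv2) and the standard library are available. Lean on these libraries where they do the work, as an engineer would, in place of code of your own. Each camera call takes 0.05 s, during which the arm holds its last target. There are 200 camera calls.

## Working session

There is one attempt and no reset: what is moved stays moved. The work goes in short steps, each a Python script; the robot and the scene stay as the last script left them, time stands still between calls to the robot, and variables do not carry over. Pictures are saved under pics/ and viewed, at most 10 in all, crops included, and the job is handed in when it is done.

```bash
ls; mkdir -p pics; cat > h.py <<'E'
import numpy as np, cv2, json
from scipy.spatial.transform import Rotation as R
from cell import arm, capture, camera_model, boxes_of, landmark_of
def cm(name):
    m=camera_model(name); K=np.array([[m['fx'],0,m['cx']],[0,m['fy'],m['cy']],[0,0,1]],float)
    return K,np.array(m['rvec'],float).ravel(),np.array(m['tvec'],float).ravel()
def ray(name,px):
    K,r,t=cm(name); Rm=R.from_rotvec(r).as_matrix()
    return -Rm.T@t, Rm.T@np.linalg.solve(K,[px[0],px[1],1.])
def at_z(name,px,z):
    o,d=ray(name,px); return o+d*(z-o[2])/d[2]
def tri(obs):
    A=np.zeros((3,3));b=np.zeros(3);L=[]
    for n,px in obs:
        o,d=ray(n,px);d=d/np.linalg.norm(d);P=np.eye(3)-np.outer(d,d);A+=P;b+=P@o;L.append((o,P))
    x=np.linalg.solve(A,b);return x,[float(np.linalg.norm(P@(x-o))) for o,P in L]
def proj(name,p):
    K,r,t=cm(name); return cv2.projectPoints(np.array(p,float).reshape(-1,1,3),r,t,K,None)[0].reshape(-1,2)
def snap(name,f):
    im=capture(name); cv2.imwrite('pics/'+f,im[:,:,::-1]); return im
def quat(Rm):
    q=R.from_matrix(Rm).as_quat(); return [q[3],q[0],q[1],q[2]]
def frame(z,y):  # tool orientation from approach z and closing axis y
    z=np.array(z,float)/np.linalg.norm(z); y=np.array(y,float); y-=z*(y@z); y/=np.linalg.norm(y)
    return quat(np.column_stack([np.cross(y,z),y,z]))
E
python3 - <<'E'
from h import *
a=snap('scene','s0.png'); b=snap('top','t0.png')
for n in ['lid_bar','lid_hinge','cooler','stand','stirrer_grip','stirrer_key','stirrer','kettle','bowl','spoons','hub_mouth']:
    for c in ['scene','top']:
        print(n,c,[(np.round(d['position'],1).tolist(),round(d['conf'],2)) for d in landmark_of(c,n)])
for c in ['scene','top']: print(c,ray(c,[280,210]))
E
```

```text
pics
lid_bar scene [([255.1, 188.2], 0.59)]
lid_bar top [([274.7, 238.4], 0.86)]
lid_hinge scene [([293.5, 167.4], 0.87)]
lid_hinge top [([196.1, 235.8], 0.78)]
cooler scene [([280.8, 210.5], 0.69)]
cooler top [([233.2, 242.1], 0.88)]
stand scene [([178.9, 264.7], 0.84), ([216.7, 283.8], 0.76), ([227.2, 256.6], 0.76)]
stand top [([356.4, 237.0], 0.81), ([316.5, 247.8], 0.77), ([356.6, 280.2], 0.75)]
stirrer_grip scene [([208.1, 280.7], 0.16)]
stirrer_grip top [([364.3, 231.3], 0.87), ([353.4, 232.2], 0.67)]
stirrer_key scene [([209.5, 281.2], 0.78)]
stirrer_key top [([359.9, 232.4], 0.64)]
stirrer scene []
stirrer top [([354.3, 235.4], 0.56), ([316.3, 166.9], 0.48), ([355.1, 234.5], 0.42), ([437.7, 199.1], 0.23)]
kettle scene [([183.0, 386.7], 0.75)]
kettle top [([444.7, 196.5], 0.97)]
bowl scene [([313.5, 286.6], 0.66)]
bowl top [([317.9, 166.6], 0.64)]
spoons scene [([361.9, 177.9], 0.9)]
spoons top [([125.8, 196.0], 0.87)]
hub_mouth scene [([277.2, 185.8], 0.74)]
hub_mouth top [([230.1, 238.2], 0.7)]
scene (array([ 0.99712632, -0.7416443 ,  0.69127584]), array([-0.39183645,  0.72136201, -0.57105995]))
top (array([ 0.43688817, -0.02265044,  1.10921731]), array([ 0.15901856,  0.01724081, -0.98723975]))
```

View pics/s0.png

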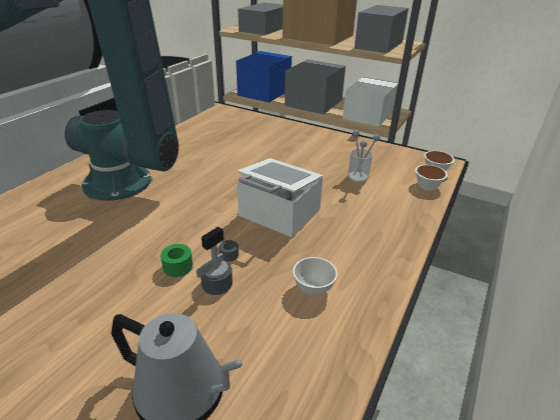

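View pics/t0.png

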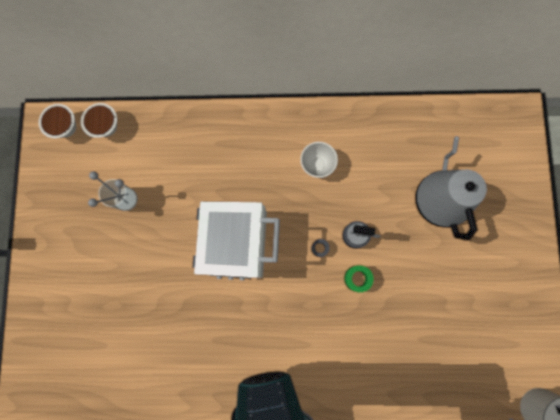

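```bash
python3 - <<'E'
from h import *
T=lambda a,b:tri([('scene',a),('top',b)])
for n,a,b in [('bar',[255.1,188.2],[274.7,238.4]),('hinge',[293.5,167.4],[196.1,235.8]),('cooler',[280.8,210.5],[233.2,242.1]),
 ('st',[178.9,264.7],[316.5,247.8]),('st',[178.9,264.7],[356.6,280.2]),('st',[216.7,283.8],[356.4,237]),('st',[227.2,256.6],[316.5,247.8]),('spoons',[361.9,177.9],[125.8,196]),('hub',[277.2,185.8],[230.1,238.2]),('bowl',[313.5,286.6],[317.9,166.6]),('kettle',[183,386.7],[444.7,196.5])]:
    x,e=T(a,b); print(n,x.round(4),np.round(e,4))
E
```

```text
bar [0.5214 0.0058 0.1423] [0.0029 0.0029]
hinge [0.5311 0.2017 0.1127] [0.0044 0.0044]
cooler [0.5276 0.1265 0.0029] [0.0006 0.0006]
st [ 0.4651 -0.1497 -0.0052] [0.065 0.065]
st [ 0.4242 -0.2053  0.0037] [0.0036 0.0036]
st [ 0.5409 -0.2096  0.001 ] [0.0035 0.0035]
st [ 0.5066 -0.1058 -0.0083] [0.0046 0.0046]
spoons [ 0.6637  0.4347 -0.0015] [0.0031 0.0031]
hub [0.5253 0.1189 0.0919] [0.0055 0.0055]
bowl [ 0.7408 -0.1085  0.0048] [0.0044 0.0044]
kettle [ 0.6482 -0.4531  0.0097] [0.0026 0.0026]
```

The scene view shows the cooler at (280,195), with its bar on the left at (262,185). The stirrer stands at (215,280) with its grip at (212,238). The green stand is at (177,260), the small look-alike at (228,250), and the kettle at lower left. In the top view the bar is at (275,240) and the stirrer's stand at (357,235). Next I'll take close wrist views.

```bash
python3 - <<'E'
from h import *
s=arm.state(); print(s['eef_rot'],s['time_s'],s['wrist_force'])
K,r,t=cm('wrist'); Rm=R.from_rotvec(r).as_matrix(); o=-Rm.T@t; q=s['eef_rot']; Rt=R.from_quat([q[1],q[2],q[3],q[0]]).as_matrix()
print('cam in tool',Rt.T@(o-s['ee_pos']),Rt.T@Rm.T[:,2],K[0,0])
for sg in (1,-1): print(arm.inverse_kinematics([0.525,-0.0,0.30],frame([0,0,-1],[0,sg,0])), arm.inverse_kinematics([0.54,-0.21,0.30],frame([0,0,-1],[sg,0,0])),arm.inverse_kinematics([0.525,0.12,0.20],frame([0,0,-1],[sg,0,0])))
p=np.array(s['ee_pos']); arm.move_straight([p[0],p[1],0.34],speed=0.25)
sg=1
for sg in (1,-1):
    if arm.inverse_kinematics([0.525,-0.0,0.34],frame([0,0,-1],[0,sg,0])) is not None: break
def look(tag,save):
    snap('wrist',save)
    for n in tag: print(n,[(np.round(d['position'],1).tolist(),round(d['conf'],2),at_z('wrist',d['position'],z).round(4).tolist()) for d in landmark_of('wrist',n) for z in [dict(lid_bar=.142,stirrer_grip=.136,stirrer_key=.023,stand=0,lid_hinge=.11,cooler=0,stirrer=.011)[n]]])
arm.move_pose([0.54,-0.21,0.34],frame([0,0,-1],[1,0,0])); print(arm.state()['q'],arm.state()['time_s'])
look(['stirrer_grip','stirrer_key','stand','stirrer'],'w1.png')
arm.move_pose([0.525,0.03,0.36],frame([0,0,-1],[0,sg,0])); print(sg,arm.state()['q'],arm.state()['time_s'])
look(['lid_bar','lid_hinge','cooler'],'w2.png')
E
```

```text
[ 3.88656672e-05  9.90914763e-01  1.34491382e-01 -9.17876039e-07] 1.2 [ 0.33528801  0.46149618 -0.90926422]
cam in tool [ 0.08504686  0.00084862 -0.17870839] [-2.87576756e-01  3.33756135e-04  9.57757536e-01] 292.08267692895646
[-1.08019467e-01  3.22607305e-02  1.24293098e+00 -4.44089210e-16
  1.86640095e+00 -1.67881579e+00] [-4.68735228e-01  1.55864872e-01  1.10905603e+00 -4.44089210e-16
  1.87667176e+00 -4.68735228e-01] [ 1.19417685e-01  6.28008064e-02  1.40756131e+00 -4.44089210e-16
  1.67123053e+00  1.19417685e-01]
[-1.08019467e-01  3.22607305e-02  1.24293098e+00 -4.44089210e-16
  1.86640095e+00  1.46277686e+00] None None
[-4.70363148e-01  1.69596688e-01  1.01414335e+00 -4.24908499e-04
  1.95794384e+00 -4.68668132e-01] 3.7333
stirrer_grip [([280.2, 182.1], 0.62, [0.5449, -0.2061, 0.136])]
stirrer_key [([276.4, 179.8], 0.82, [0.5395, -0.2251, 0.023]), ([329.3, 286.0], 0.38, [0.6409, -0.4328, 0.023])]
stand [([280.6, 168.6], 0.85, [0.5471, -0.2093, 0.0]), ([260.3, 110.6], 0.69, [0.5127, -0.1112, 0.0]), ([214.2, 168.6], 0.63, [0.4288, -0.2091, 0.0])]
stirrer [([282.1, 166.6], 0.59, [0.5496, -0.2039, 0.011])]
1 [-5.14627655e-02  5.56570106e-02  1.09963047e+00 -4.51146970e-04
  1.98630581e+00 -1.62069838e+00] 5.05
lid_bar [([258.3, 182.1], 0.76, [0.523, 0.0025, 0.142])]
lid_hinge [([391.0, 187.5], 0.94, [0.5382, 0.199, 0.11]), ([328.3, 169.6], 0.66, [0.511, 0.1038, 0.11])]
cooler [([326.2, 170.5], 0.61, [0.5303, 0.1193, 0.0])]
```

View pics/w1.png

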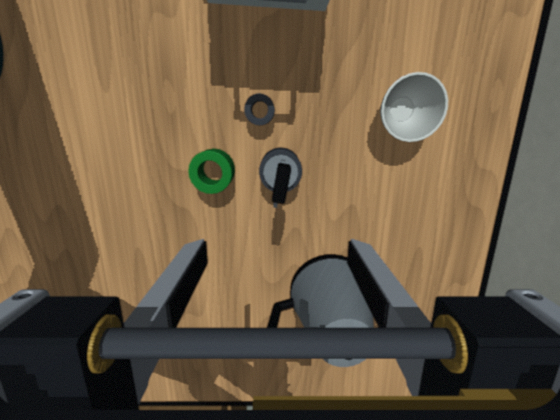

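View pics/w2.png

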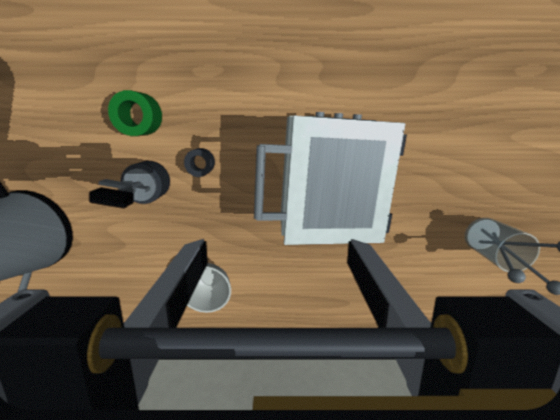

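The first wrist view (w1) shows the stirrer grip around (282,180) above its dark ring, green ring at (211,170), small ring at (260,109). The second (w2) shows the lid corners at (291,115), (404,123), (384,244), (285,244) and the bar from (262,150) to (258,216). I'll fit the lid model to those.

```bash
python3 - <<'E'
from h import *
from scipy.optimize import least_squares
C=[(-90,-160,6),(-90,0,6),(90,0,6),(90,-160,6)]; B=[(-48,-200,3),(48,-200,3)]
pts=np.array(C+B)/1000.
W=np.array([(291,115),(404,123),(384,244),(285,244),(262,150),(258,216)],float)
T=np.array([(262,277),(195,275),(201,203),(264,204),(275,261),(276,220)],float)
def world(p): 
    x,y,yaw,a=p
    return (R.from_euler('z',yaw)*R.from_euler('x',-a)).apply(pts)+[x,y,.11]
f=lambda p:np.r_[(proj('wrist',world(p))-W).ravel(),(proj('top',world(p))-T).ravel()]
s=least_squares(f,[.53,.2,0,.15],loss='soft_l1'); print(s.x.round(4)); print(s.fun.reshape(-1,2).round(1)); w=world(s.x); print('bar',w[4:].mean(0))
im=cv2.imread('pics/w2.png')
E
```

```text
[ 0.5331  0.1993 -0.0535  0.174 ]
[[ 1.  -0.1]
 [ 0.5 -1.6]
 [ 0.2 -2.5]
 [-1.1 -0.2]
 [-2.3 -3.3]
 [-0.7  0.1]
 [-4.1 -1. ]
 [-0.4 -2.1]
 [-1.  -2.4]
 [-2.1 -2.8]
 [ 0.6 -2.1]
 [ 1.4 -1.2]]
bar [0.52258042 0.00309883 0.14758002]
```

```bash
python3 - <<'E'
from h import *
yaw=-.0535; H=np.array([.5331,.1993,.11]); u=np.array([np.sin(yaw),-np.cos(yaw),0])*1.0  # cooler -y in world
u=R.from_euler('z',yaw).apply([0,-1,0]); rot=frame([0,0,-1],-u)
bar=np.array([.5226,.0035,.1455])
arm.grip(.038,25)
arm.move_pose(bar+[0,0,.06],rot)
print(arm.move_straight(bar-[0,0,.019],speed=.08,until_force=8))
f0=np.array(arm.state()['wrist_force']); arm.grip(0,25); s=arm.state()
print(s['time_s'],s['grip_width'],s['grasp_force'],np.round(s['ee_pos'],4),(np.array(s['wrist_force'])-f0).round(1))
snap('wrist','w3.png'); snap('scene','s3.png')
E
```

```text
False
8.5833 0.010868852406035788 25.002216696739197 [0.5229 0.0052 0.1267] [-0.2  6.4  1.3]
```

```bash
python3 -c "
import cv2,numpy as np
a=cv2.imread('pics/w3.png');b=cv2.imread('pics/s3.png')[130:250,180:360]
b=cv2.resize(b,None,fx=2.2,fy=2.2,interpolation=cv2.INTER_CUBIC); a=cv2.resize(a,(400,300)); h=max(a.shape[0],b.shape[0])
c=np.zeros((h,a.shape[1]+b.shape[1],3),np.uint8);c[:a.shape[0],:400]=a;c[:b.shape[0],400:]=b;cv2.imwrite('pics/c3.png',c)"
```

```text
(no output)
```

View pics/c3.png

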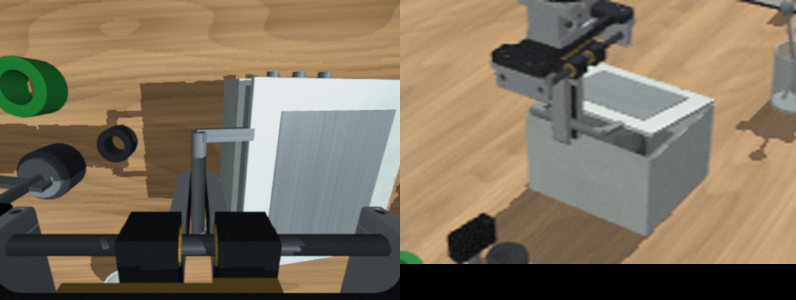

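The bar is gripped: width is about 11 mm, and the composite picture shows the fingers straddling it mid-bar. Next I'll swing the lid.

```bash
python3 - <<'E'
from h import *
yaw=-.0535; H=np.array([.5331,.202,.11]); ey=R.from_euler('z',yaw).apply([0,1,0]); rot=frame([0,0,-1],ey)
s=arm.state(); q0=s['eef_rot']
a0=np.arcsin((s['ee_pos'][2]+.019-.11)/.2); xo=s['ee_pos'][0]-(H-ey*.2*np.cos(a0))[0]
print(a0,xo)
end=1.77+.015
for a in np.linspace(a0,end,15)[1:]:
    p=H+ey*(-.2*np.cos(a))+[xo,0,.2*np.sin(a)-.019]
    arm.move_straight(p,speed=.09); s=arm.state()
    print(round(a,2),(np.array(s['ee_pos'])-p).round(4),np.round(s['wrist_force'],1),round(s['grip_width'],4),round(s['time_s'],1))
    if np.linalg.norm(s['wrist_force'])>35: print('STOP');break
E
```

```text
0.179527634162967 0.0002759634154908541
0.29 [0.0001 0.0003 0.0005] [0.  1.9 0.3] 0.0111 9.1
0.41 [0.0002 0.0006 0.0007] [ 0.6  3.3 -0.7] 0.0114 9.5
0.52 [0.0002 0.0007 0.0004] [ 1.9  5.  -1.9] 0.0111 9.9
0.64 [0.0003 0.0006 0.0003] [ 2.8  5.  -2.4] 0.0111 10.3
0.75 [0.0004 0.0004 0.0002] [ 3.1  5.1 -3.5] 0.0111 10.7
0.87 [ 0.0005 -0.      0.0001] [ 4.5  2.6 -3.3] 0.0112 11.1
0.98 [ 0.0006 -0.0005  0.0002] [ 5.5  2.1 -2.1] 0.0113 11.6
1.1 [ 0.0008 -0.001   0.0005] [ 4.9  0.9 -3.9] 0.0112 12.0
1.21 [ 0.001  -0.0014  0.001 ] [ 4.  -0.  -0.7] 0.0112 12.4
1.33 [ 0.0012 -0.0018  0.0016] [ 4.5 -0.6  0.2] 0.0111 12.8
1.44 [ 0.0014 -0.0019  0.0022] [ 4.5 -1.6  1.8] 0.0111 13.2
1.56 [ 0.0016 -0.0018  0.0028] [ 5.3 -0.8  3.9] 0.0112 13.6
1.67 [ 0.0016 -0.0014  0.0025] [4.8 0.8 4. ] 0.0112 14.0
1.78 [ 0.0017 -0.0012  0.0021] [4.6 0.3 2.1] 0.011 14.4
```

```bash
python3 - <<'E'
from h import *
arm.grip(.04); s=arm.state(); p=np.array(s['ee_pos']); print(p.round(4),s['time_s'],np.round(s['wrist_force'],1))
arm.move_straight(p+[0,0,.08],speed=.2)
arm.wait(.1)
arm.move_pose([.53,.05,.33],frame([0,0,-1],[1,0,0])); arm.wait(.2)
print(arm.state()['time_s'],np.round(arm.state()['wrist_force'],1))
K=cm('wrist'); snap('wrist','w4.png'); 
for n,z in [('hub_mouth',.088),('bore_floor',.05),('lid_hinge',.11),('lid_bar',.307)]:
    print(n,[(np.round(d['position'],1).tolist(),round(d['conf'],2),at_z('wrist',d['position'],z).round(4).tolist()) for d in landmark_of('wrist',n)])
snap('top','t4.png');snap('scene','s4.png')
for c in('top','scene'):
  for n in ['lid_bar','hub_mouth','lid_hinge']: print(n,c,[(np.round(d['position'],1).tolist(),round(d['conf'],2)) for d in landmark_of(c,n)])
a=cv2.imread('pics/w4.png');b=cv2.imread('pics/s4.png')[90:250,180:400]
b=cv2.resize(b,(400,290));a=cv2.resize(a[40:230,160:400],(400,316),interpolation=cv2.INTER_CUBIC)
c=np.zeros((316,800,3),np.uint8);c[:,:400]=a;c[:290,400:]=b;cv2.imwrite('pics/c4.png',c)
E
```

```text
[0.5355 0.2444 0.2863] 15.05 [0.  0.3 1.2]
16.9833 [ 0.2 -0.2 -0.2]
hub_mouth [([276.1, 133.4], 0.81, [0.5299, 0.117, 0.088])]
bore_floor [([277.4, 131.1], 0.87, [0.5317, 0.1187, 0.05])]
lid_hinge []
lid_bar [([284.6, 348.1], 0.39, [0.5376, -0.0497, 0.307])]
lid_bar top [([156.7, 226.1], 0.86), ([443.8, 199.5], 0.74), ([356.1, 235.9], 0.71)]
hub_mouth top [([232.8, 240.1], 0.59), ([316.6, 167.4], 0.21)]
lid_hinge top [([200.0, 237.1], 0.73)]
lid_bar scene [([308.7, 101.3], 0.77)]
hub_mouth scene [([276.5, 188.1], 0.71)]
lid_hinge scene [([293.3, 167.5], 0.94), ([281.1, 197.4], 0.2)]
```

View pics/c4.png

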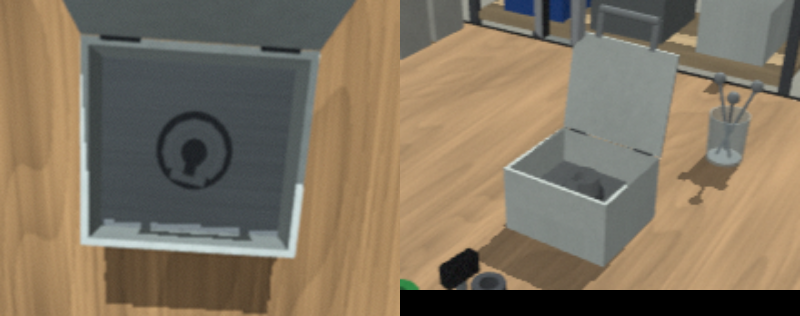

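The lid stands with its bar released. In the left half of the picture the hub is visible, with its bore near crop (195,152) and the keyway pointing down and slightly left. I'll take a closer look, rectified to the hub plane.

```bash
python3 - <<'E'
from h import *
print(tri([('scene',[308.7,101.3]),('top',[156.7,226.1])]))
arm.move_pose([.53,.035,.17],frame([0,0,-1],[1,0,0])); arm.wait(.2)
im=snap('wrist','w5.png'); print(arm.state()['time_s'])
for n,z in [('hub_mouth',.088),('bore_floor',.05)]:
    print(n,[(np.round(d['position'],1).tolist(),round(d['conf'],2),at_z('wrist',d['position'],z).round(4).tolist()) for d in landmark_of('wrist',n)])
c=np.array([.530,.119]);S=8;h=35
P=np.array([[-h,h],[h,h],[h,-h],[-h,-h]])/1000.
src=proj('wrist',np.c_[c+P,np.full(4,.088)]).astype(np.float32)
dst=np.float32([[0,0],[2*h*S,0],[2*h*S,2*h*S],[0,2*h*S]])
r=cv2.warpPerspective(im,cv2.getPerspectiveTransform(src,dst),(2*h*S,2*h*S),flags=cv2.INTER_CUBIC)
r=cv2.convertScaleAbs(r,alpha=2.0)
for k in range(0,560,80): cv2.line(r,(k,0),(k,8),(255,0,0),2);cv2.line(r,(0,k),(8,k),(255,0,0),2)
cv2.imwrite('pics/r5.png',r[:,:,::-1])
E
```

```text
(array([0.53952644, 0.24517441, 0.29685123]), [0.00254237272479689, 0.0025423727247968026])
18.5667
hub_mouth [([272.4, 120.3], 0.85, [0.5285, 0.1188, 0.088])]
bore_floor [([272.8, 119.4], 0.85, [0.5281, 0.1197, 0.05]), ([274.0, 121.9], 0.65, [0.5293, 0.1173, 0.05])]
```

View pics/r5.png

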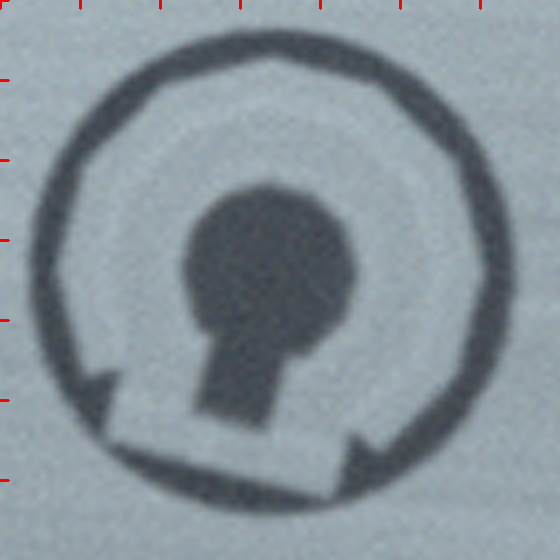

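The rectified hub view shows the bore centre at (270,271), which is world (0.529, 0.120). The keyway runs to (231,418), 0.263 rad from -y towards -x. Next I'll take a close look at the stirrer.

```bash
python3 - <<'E'
from h import *
p=np.array(arm.state()['ee_pos']); arm.move_straight([p[0],p[1]-.02,.26],speed=.25)
arm.move_pose([.543,-.275,.25],frame([0,0,-1],[1,0,0])); arm.wait(.2)
im=snap('wrist','w6.png'); print(arm.state()['time_s'])
for n,z in [('stirrer_grip',.136),('stirrer_key',.023),('stand',0),('stirrer',.011)]:
    print(n,[(np.round(d['position'],1).tolist(),round(d['conf'],2),at_z('wrist',d['position'],z).round(4).tolist()) for d in landmark_of('wrist',n)])
def rect(z,S,h,c):
    P=np.array([[-h,h],[h,h],[h,-h],[-h,-h]])/1000.
    src=proj('wrist',np.c_[c+P,np.full(4,z)]).astype(np.float32)
    dst=np.float32([[0,0],[2*h*S,0],[2*h*S,2*h*S],[0,2*h*S]])
    r=cv2.warpPerspective(im,cv2.getPerspectiveTransform(src,dst),(2*h*S,2*h*S),flags=cv2.INTER_CUBIC)
    return cv2.convertScaleAbs(r,alpha=1.6)
c=np.array([.545,-.209])
r=np.hstack([rect(.151,5,40,c),rect(.068,5,40,c)])
cv2.imwrite('pics/r6.png',r[:,:,::-1])
g=rect(.151,5,40,c).max(2); m=(g<60).astype(np.uint8)
cs,_=cv2.findContours(m,cv2.RETR_EXTERNAL,cv2.CHAIN_APPROX_NONE)
for k in cs:
    if cv2.contourArea(k)>800: print(cv2.minAreaRect(k))
E
```

```text
20.55
stirrer_grip [([277.1, 136.2], 0.76, [0.5445, -0.205, 0.136])]
stirrer_key [([278.4, 147.6], 0.98, [0.5463, -0.226, 0.023])]
stand [([273.1, 138.2], 0.67, [0.5388, -0.215, 0.0]), ([252.5, 58.7], 0.62, [0.5117, -0.1121, 0.0]), ([196.4, 132.8], 0.61, [0.4296, -0.2076, 0.0])]
stirrer [([280.2, 133.6], 0.55, [0.5487, -0.2083, 0.011])]
((200.9197540283203, 192.86878967285156), (115.62065887451172, 244.68505859375), 10.539183616638184)
```

View pics/r6.png

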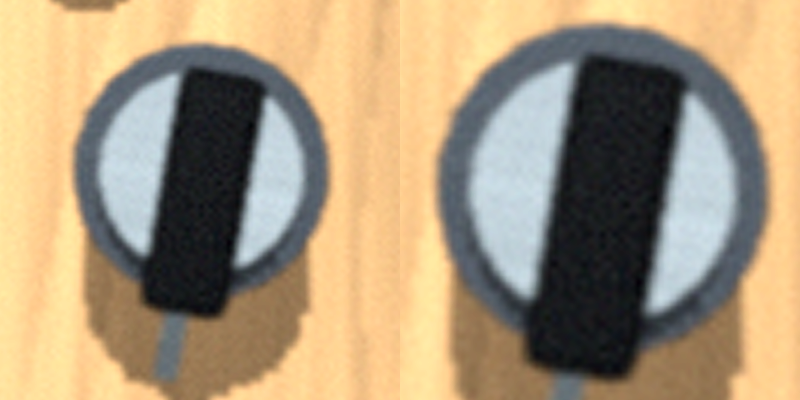

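Grip block centre is about (205,193) in the left half, which is world (0.546, -0.2076). Its long axis, and the blade below at (172,360), point 0.18 rad from -y towards -x. I'll grasp and lift it.

```bash
python3 - <<'E'
from h import *
yt=lambda a:[np.cos(a),-np.sin(a),0]
rot=frame([0,0,-1],yt(.18)); g=np.array([.546,-.2076,0])
arm.grip(.06)
arm.move_pose(g+[0,0,.2],rot)
print(arm.move_straight(g+[0,0,.118],speed=.12,until_force=8))
arm.grip(0,45); s=arm.state(); print(s['time_s'],s['grip_width'],s['grasp_force'],np.round(s['ee_pos'],4),np.round(s['wrist_force'],1))
arm.move_straight(g+[0,0,.26],speed=.12); arm.wait(.15)
s=arm.state(); print(s['time_s'],s['grip_width'],np.round(s['ee_pos'],4),np.round(s['wrist_force'],1),np.round(s['ft_torque'],2))
snap('scene','s7.png');im=snap('wrist','w7.png');snap('top','t7.png')
for c in('scene','top','wrist'):
  for n in ['stirrer','stirrer_key','stirrer_grip']: print(n,c,[(np.round(d['position'],1).tolist(),round(d['conf'],2)) for d in landmark_of(c,n)][:2])
k=np.array([-np.sin(.18),-np.cos(.18),0]);e=np.array(s['ee_pos'])
for c in('scene','top'): print(c,proj(c,[e-[0,0,.107],e-[0,0,.095]+.017*k,e+[0,0,.018]]).round(1).tolist())
a=cv2.resize(im,(400,300));b=cv2.resize(cv2.imread('pics/s7.png')[150:330,120:360],(400,300))
cv2.imwrite('pics/c7.png',np.hstack([a[:,:,::-1],b]))
E
```

```text
False
23.2667 0.01752527540119 44.99916315078735 [ 0.5458 -0.2075  0.1179] [-0.4  1.5 -0.5]
24.75 0.01809441092219046 [ 0.5457 -0.2075  0.259 ] [ 0.5  0.6 -2.5] [ 0.   -0.06 -0.05]
stirrer scene [([213.0, 232.9], 0.69), ([202.5, 230.1], 0.32)]
stirrer_key scene [([201.4, 232.9], 0.95)]
stirrer_grip scene [([206.7, 181.2], 0.77)]
stirrer top [([364.3, 228.6], 0.42)]
stirrer_key top [([378.3, 223.2], 0.49), ([371.9, 226.4], 0.41)]
stirrer_grip top [([379.2, 221.5], 0.51)]
stirrer wrist [([278.1, 207.1], 0.72)]
stirrer_key wrist []
stirrer_grip wrist [([275.2, 259.4], 0.96)]
scene [[212.5, 232.9], [206.0, 232.2], [207.6, 182.1]]
top [[365.2, 227.9], [373.4, 228.6], [376.6, 221.0]]
```

View pics/c7.png

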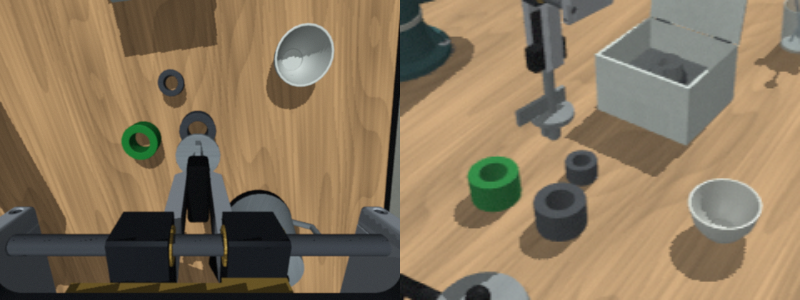

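The stirrer is held upright, clear of its ring, and the tip and key project where the networks see them. I'll carry it to the hub and insert.

```bash
cat > ins.py <<'E'
from h import *
yt=lambda a:[np.cos(a),-np.sin(a),0]
F=lambda:np.array(arm.state()['wrist_force'])
def rep(t):
    s=arm.state(); print(t,round(s['time_s'],1),np.round(s['ee_pos'],4),np.round(s['wrist_force'],1),np.round(s['ft_torque'],2),round(s['grip_width'],4))
    return np.array(s['ee_pos'])
E
python3 - <<'E'
from ins import *
a=.263; rot=frame([0,0,-1],yt(a)); c=np.array([.5288,.1206,0])
arm.move_straight([.540,-.1,.262],speed=.2); 
arm.move_straight(c+[0,0,.262],speed=.2,rot=rot)
arm.move_straight(c+[0,0,.203],speed=.12); rep('above')
snap('scene','s8.png'); print(arm.move_straight(c+[0,0,.158],speed=.04,until_force=6)); rep('down')
E
```

```text
above 27.9 [0.5291 0.1203 0.2035] [ 0.2  0.2 -2.1] [-0.1  -0.06 -0.01] 0.018
True
down 29.0 [0.5283 0.1206 0.1608] [-0.   0.1  4.8] [-0.04 -0.12  0.03] 0.0173
```

It dropped straight in: the tip is at 54 mm, which is home. Now I'll press to about 15 N.

```bash
python3 - <<'E'
from ins import *
p=rep('0'); z=p[2]
arm.grip(0,55)
for i in range(12):
    z-=.001; arm.move_straight([p[0],p[1],z],speed=.02); arm.wait(.15); f=F()[2]
    print(i,round(z,4),f.round(1))
    if f>11.5: break
arm.wait(1.0); rep('pressed')
snap('scene','s9.png');snap('top','t9.png')
for c in('scene','top'):
  for n in ['lid_bar','kettle','bowl','spoons']: print(n,c,[(np.round(d['position'],1).tolist(),round(d['conf'],2)) for d in landmark_of(c,n)][:1])
b=cv2.imread('pics/s9.png')[60:270,150:430]; cv2.imwrite('pics/c9.png',cv2.resize(b,(784,588),interpolation=cv2.INTER_CUBIC))
E
```

```text
0 29.0 [0.5283 0.1206 0.1608] [-0.   0.1  4.8] [-0.04 -0.12  0.03] 0.0173
0 0.1598 5.4
1 0.1588 9.2
2 0.1578 12.3
pressed 31.4 [0.5286 0.1207 0.1608] [-4.  -0.  11.9] [-0.14  0.76  0.02] 0.018
lid_bar scene [([307.0, 100.1], 0.68)]
kettle scene [([178.1, 388.7], 0.61)]
bowl scene [([315.5, 290.4], 0.95)]
spoons scene [([358.0, 179.2], 0.85)]
lid_bar top [([227.0, 240.7], 0.41)]
kettle top [([442.9, 199.4], 0.85)]
bowl top [([317.9, 166.8], 0.79)]
spoons top [([125.7, 196.0], 0.8)]
```

View pics/c9.png

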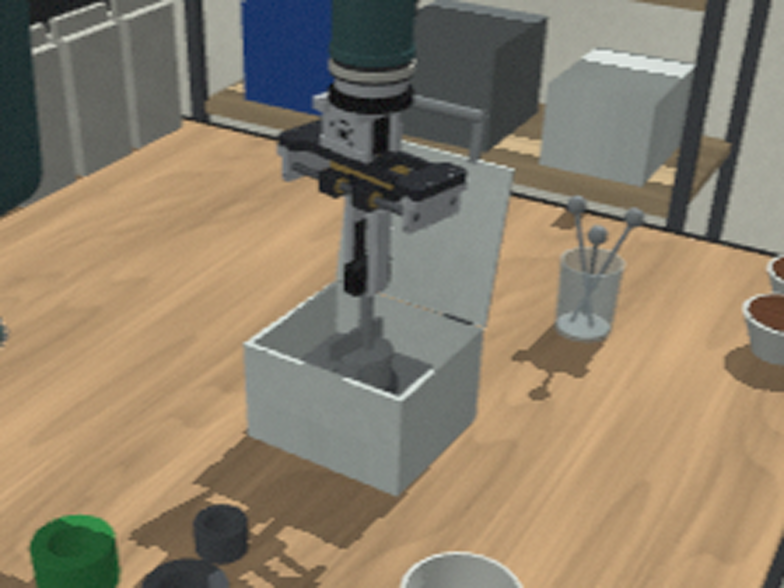

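The stirrer is seated in the hub and gripped, with about 14.4 N on the hub. The lid bar is where it was left and the bystanders haven't moved, so I'll hand it in.

```bash
python3 -c "
from cell import arm
print(arm.hand_in())"
```

```text
the job is handed in; nothing more can be done
None
```

I handed the job in at about 31 s of the 72 s allowed; no verdict came back. The lid was standing at about 1.78 rad, and the stirrer was keyed and fully home, still gripped and pressed down with about 14 N. The kettle, bowl and spoon glass were where they started.

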